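# Lock the printing jig with the crank key

## Task

Lift the crank key off its post on the stand, set it fully down on the brass square spindle of the blue clamping jig and let go of it. Then take it again by the red knob at the end of its arm and swing it clockwise (seen from above) until the spindle clicks past its detent and rests home, a little over a quarter turn. Leave the key sitting on the spindle and do not disturb the yellow pot, the red ink bottle or the lino cutter.

Things in the scene. Friction and masses are not known exactly. Their poses are not given: they have to be found in the camera images.
- key: Crank key, 0.3 kg. Origin: centre of the underside of its hub, on the socket axis; z up. Hub: bright steel, 46 x 46 x 26 mm high, with a 22.5 mm square hole right through (sides along x, y). A dark arm 12 mm wide (8 to 18 mm above the underside) runs along +x from the hub to x = 126 mm, with an upright red knob at its end. Centre of mass inside the hub.
- key_knob (a point): Middle of the key's upright red knob (round, 20 to 23 mm diameter, from 20 mm below to 20 mm above this point), 125 mm along the key's +x from the socket axis and 41 mm above the hub's underside.
- stand_seat (a point): Fixed key stand (wood base 90 x 80 x 8 mm): centre of the steel disc (54 mm diameter, 36 mm above the bench) on which the key's hub sits at the start. A round post, 18.6 mm thick and tapered at the top, rises 21 mm from here through the hub's hole.
- jig: Fixed clamping jig, origin on the bench under the spindle axis, z up. Blue base 12 mm high, x from -55 to 160 mm, y +-65 mm; grey housing 60 x 60 mm round the spindle, top 46 mm high; a cork block (top 47 mm high) lies between jaw and fence at +x; a red-headed plunger sticks out of the housing at -y, 28 mm high.
- spindle_seat (a point): Centre of the top of the spindle's dark collar (54 mm diameter, 52 mm above the bench), on which the seated hub rests; turns with the spindle, z up. A brass square, 20 x 20 mm, sides along this frame's x and y, rises 17 mm, then a 15.5 mm square lead-in to 22 mm. The key fits at any of four quarter turns, with 7 degrees of play either way.
- spindle (a joint): Turn of the spindle in rad, growing clockwise seen from above; starts between 0 and 0.25. A spring detent resists (up to about 0.9 N m) from about 1.25 to 1.6, then the spindle snaps on to its home against a stop at 1.87.
- yellow_pot: Bystander: yellow paint pot with lid, 62 mm diameter, 53 mm tall; origin at the centre of its underside.
- red_ink: Bystander: red ink bottle, 38 mm diameter, 60 mm tall; origin at the centre of its underside.
- lino_cutter: Bystander: lino cutter with wooden handle, 93 mm long (along its y), 26 mm high, lying; origin at the centre of its underside.
Not all that is in view belongs to the job. What is shaped like the key but brown is not meant.

How it is judged:
By the outcome, as a careful person would: the job done as asked, in the order asked, and still so for the second after the job is handed in, with the robot touching nothing.
It also fails if it takes over 51 s, if anything falls off the work surface, if the arm or the gripper's body presses on something with over 40 N, if the wrist force passes 120 N, or if a joint passes its speed limit or range.

## Robot

A 7-joint arm with a two-finger parallel gripper is mounted at the origin on a cart in front of the work surface, level with it; the furniture and walls round the work are solid. World frame = base frame: x ahead of the robot, y to its left, z up, the work surface at z = 0. Lengths are in m, angles in rad, forces in N, time in s.
With the tool pointing down it reaches from about 0.425 to 0.925 m from the base axis. Payload 6.8 kg.
Tool frame: the origin (TCP) lies on the centre line of the jaws, within the pads' length; the fingertips stand 14 mm ahead of it and the grasp point (between the pads) lies 5 mm behind it (r.nose_length is the distance from the TCP to the fingertips, in m); z points along the fingers, y is the direction in which the jaws open and shut (so a half turn about z gives the same grasp; the last joint's range is limited). The gripper opens to 85 mm and grips with 20 to 120 N. Pads are 22 mm wide; open, the fingers measure 114 mm over their backs; the gripper's body (76 mm by 85 mm) begins 54 mm behind the grasp point. The pads swing forward as they close: fully open they stand 13 mm farther back than shut.
Start: joints at [-1.326, 0.477, 0.022, 1.555, -0.011, 1.109, -0.083], TCP at [0.233, 0.633, 0.245] pointing down, gripper open.
Joint ranges: [-2.96, 2.96], [-0.34, 2.1], [-1.41, 1.46], [0.24, 2.44], [-1.37, 4.51], [0.17, 1.92], [-2.96, 2.96]. Speed limits (rad/s): [2.39, 2.39, 3.14, 3.14, 3.14, 3.14, 3.14].

## Interface

Orientations are given as a rotation vector (axis times angle).
In Python, from bench import r, imaging, look_for, outline_of gives the robot as it stands. The module is installed in compiled form; this text tells all that it offers.
- The arm moves only by the tool carry_out, never from a script. Its arguments are lists of equal length, an entry for each row: "offset": the shift along the tool's x, y, z as a fraction of full scale, a list of three; "turn": the turn, a rotation vector about the tool's x, y, z as a fraction of full scale, a list of three. A call has 1 to 8 rows; each row is the pose to reach, as a shift and turn from the pose commanded when the call began, along the tool's axes at that moment; what a row does not reach only later rows make up. Full scale, the value 1, is 0.5 m for a shift and 1.5 rad for a turn. A row lasts 1/10 s, in which the tool goes at most 50 mm and 8.59 degrees, less where a joint would pass 70% of its speed; a pose out of reach is approached as far as the arm can. A call with a number of a shift or a turn outside -1 to 1 is refused whole. A call with a gripper value outside its range is refused whole. "hand" is the closure, from 0 (fully open) to 1 (shut), set as the call begins (left out, the last holds). The fingers move at their own pace and stop on an object; "force" is the grip in N (left out, the last holds). Time passes only in rows, so rows that repeat a pose let the fingers close. It gives the time, the measured TCP pose, the force and the opening at its end, in the units of the state.
- r.get_obs(): the state, without advancing time (a new reading comes with each control period).
- imaging.grab_frame(name): name is "side" or "top" or "wrist"; returns a dict with "pixels" (420x560x3 uint8, red, green, blue), "fx", "fy", "cx", "cy" (pixels), "k1" (the pictures are not rectified: a ray, as slopes to the right and down, at radius r is drawn at 1 + k1 r^2 times it, then the intrinsics apply), "R" (3x3) and "t" (3): a world point X has camera coordinates R X + t. Camera axes: x right, y down, z forward; pixel columns grow to the right and rows downward; lengths in m; the calibration is good to about 2 mm. A picture is of the moment at which its call begins. There is no depth.
- r.hand_in(): hands the job in, once; it reports no verdict.
Trained networks look in the newest picture that a camera, given by its name, has taken for a name from the list of things; names that differ only in an ending like _2 or _b are one class to them, and where a whole thing is asked for, a point or a joint stands for the part that bears it (a point fixed in the world has none). Each returns a list of dicts, best first, with "score" (0 to 1); they miss things now and then, are a little off and sometimes report something else, mostly with a low value. They report only what shows in the picture. A call takes as long as a camera call. They do not tell look-alikes from the thing itself.
- look_for(query, camera): "xyz" ([x, y, z] in m, in the coordinates of the camera as it stood for that picture, good to about 4 mm: the middle of the surface that is visible of it).
- outline_of(query, camera): "region" (420x560 bool, what is visible of it).
The state is a dict: "clock": time; "joints": joint angles; "qvel": joint speeds; "tau": joint torques, N m; "tcp_pos": TCP position; "orientation": TCP orientation; "contact_force": force on the tool from outside, world axes, zero at the start; "moment": the same for the moment, N m; "grip_width": finger opening in m.
Only numpy, scipy, OpenCV 4.12 (cv2) and the standard library are available. Lean on these libraries where they do the work, as an engineer would, in place of code of your own. Each camera call takes 0.05 s, during which the arm holds its last target. There are 200 camera calls.

## Working session

There is one attempt and no reset: what is moved stays moved. The work goes in short steps, Python scripts to look and compute and a tool call to move; the robot and the scene stay as the last step left them, time stands still between calls to the robot, and variables do not carry over. Pictures are saved under pics/ and viewed, about 8 in all and at most 12, crops included, and the job is handed in when it is done.

Besides the shell and the picture viewer there is one more tool, called after "Request:" by a JSON object that holds its "op" and its "data". carry_out: Moves the arm, as the interface text tells. Shift numbers are shares of 0.5 m and turn numbers shares of 1.5 rad, none past 1 either way. Its arguments: {"type":"object","properties":{"offset":{"type":"array","items":{"type":"array","items":{"type":"number","minimum":-1,"maximum":1}}},"turn":{"type":"array","items":{"type":"array","items":{"type":"number","minimum":-1,"maximum":1}}},"hand":{"type":"number"},"force":{"type":"number"}},"required":["offset","turn"]}

```bash
mkdir -p pics; cat > h.py <<'E'
import numpy as np, cv2
from bench import r, imaging, look_for, outline_of
from scipy.spatial.transform import Rotation as Ro
def grab(n,f=None):
    d=imaging.grab_frame(n)
    d['R']=np.array(d['R']);d['t']=np.array(d['t'])
    if f: cv2.imwrite('pics/'+f,d['pixels'][:,:,::-1])
    return d
def w(d,x): return d['R'].T@(np.array(x)-d['t'])
def proj(d,X):
    c=d['R']@np.array(X)+d['t'];s=c[:2]/c[2];s=s*(1+d['k1']*(s@s))
    return np.array([d['fx']*s[0]+d['cx'],d['fy']*s[1]+d['cy']])
def ray(d,u,v):
    p=np.array([(u-d['cx'])/d['fx'],(v-d['cy'])/d['fy']]);s=p.copy()
    for _ in range(20): s=p/(1+d['k1']*(s@s))
    return -d['R'].T@d['t'], d['R'].T@np.array([s[0],s[1],1])
def onz(d,u,v,z):
    o,k=ray(d,u,v);return o+k*(z-o[2])/k[2]
def goto(pos,Rm=None):
    "offset/turn from current (measured) pose, fractions"
    o=r.get_obs();R0=Ro.from_rotvec(o['orientation'])
    print('off',np.round(R0.inv().apply(np.array(pos)-o['tcp_pos'])/0.5,4))
    if Rm is not None: print('turn',np.round((R0.inv()*Rm).as_rotvec()/1.5,4))
E
python3 - <<'E'
from h import *
o=r.get_obs();print({k:np.round(v,3) for k,v in o.items()},r.nose_length)
print(Ro.from_rotvec(o['orientation']).as_matrix().round(3))
for n in ['top','side']:
    d=grab(n,n+'1.png')
    print(n,'cam at',(-d['R'].T@d['t']).round(3))
    for q in ['key','key_knob','stand_seat','jig','spindle_seat','yellow_pot','red_ink','lino_cutter']:
        print(q,[(round(a['score'],2),w(d,a['xyz']).round(3).tolist(),proj(d,w(d,a['xyz'])).round().tolist()) for a in look_for(q,n)][:3])
E
cd pics && python3 -c "
import cv2
"
```

```text
{'clock': np.float64(0.0), 'joints': array([-1.326,  0.478,  0.022,  1.556, -0.011,  1.109, -0.083]), 'qvel': array([ 0.   , -0.001, -0.001,  0.001, -0.001, -0.001,  0.002]), 'tau': array([-1.0000e-03, -5.9643e+01,  1.6070e+00, -2.8121e+01,  1.2000e-02,
        9.0000e-03, -0.0000e+00]), 'tcp_pos': array([0.233, 0.633, 0.244]), 'orientation': array([-5.510e-01, -3.093e+00,  3.000e-03]), 'contact_force': array([ 0.486, -0.087, -0.674]), 'moment': array([-0.016,  0.006,  0.002]), 'grip_width': np.float64(0.085)} 0.014
[[-0.938  0.346 -0.   ]
 [ 0.346  0.938 -0.002]
 [-0.    -0.002 -1.   ]]
top cam at [ 0.402 -0.123  1.338]
key [(0.92, [0.478, -0.378, 0.063], [377.0, 238.0]), (0.81, [0.604, -0.201, 0.024], [305.0, 189.0]), (0.16, [0.689, 0.163, 0.048], [161.0, 152.0])]
key_knob [(0.73, [0.483, -0.383, 0.063], [379.0, 236.0]), (0.59, [0.609, -0.201, 0.025], [305.0, 187.0])]
stand_seat [(0.58, [0.456, -0.368, 0.007], [369.0, 248.0])]
jig [(0.63, [0.628, -0.023, 0.02], [235.0, 179.0])]
spindle_seat [(0.88, [0.578, -0.016, 0.05], [231.0, 197.0]), (0.42, [0.695, -0.391, 0.051], [381.0, 153.0
[... 210 characters left out ...]
]
lino_cutter [(0.63, [0.373, -0.083, 0.017], [257.0, 279.0])]
side cam at [ 0.041 -1.17   0.761]
key [(0.89, [0.607, -0.207, 0.022], [319.0, 240.0]), (0.69, [0.482, -0.391, 0.057], [311.0, 283.0])]
key_knob [(0.84, [0.481, -0.389, 0.055], [310.0, 284.0]), (0.84, [0.608, -0.206, 0.024], [319.0, 238.0])]
stand_seat [(0.93, [0.447, -0.399, 0.009], [298.0, 308.0])]
jig [(0.75, [0.631, -0.041, 0.024], [297.0, 207.0]), (0.45, [0.479, -0.392, 0.055], [310.0, 285.0])]
spindle_seat [(0.51, [0.572, -0.02, 0.048], [274.0, 201.0])]
yellow_pot [(0.93, [0.689, -0.41, 0.045], [396.0, 266.0])]
red_ink [(0.57, [0.691, 0.155, 0.03], [284.0, 173.0])]
lino_cutter [(0.6, [0.373, -0.091, 0.013], [215.0, 244.0])]
```

View pics/top1.png

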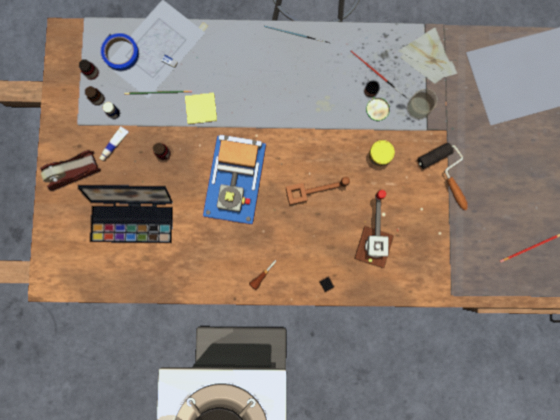

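View pics/side1.png

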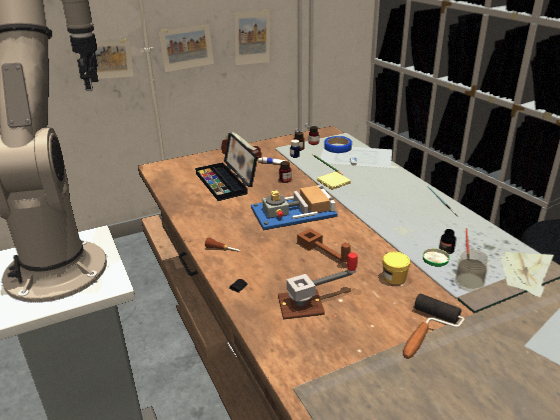

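The top view shows the key hub at about (377,246) and its knob at (381,194). The spindle is at (230,197), with the cork toward +x. The brown decoy is at (296–345,190). The side view agrees, and all the bystanders are low.

```bash
cat >> h.py <<'E'
def down(psi): return Ro.from_matrix(np.array([[np.cos(psi),np.sin(psi),0],[np.sin(psi),-np.cos(psi),0],[0,0,-1]]))
E
python3 - <<'E'
from h import *
d=cv2.imread('pics/top1.png')
D=grab('top')
print('hub',onz(D,377,246,.062),'knob',onz(D,381,194,.097),'spin',onz(D,230,197,.074))
print('wp1');goto([.50,.30,.32],down(np.radians(160-68)))
R1=down(np.radians(160-68))
print('wp2 in wp1 frame',R1.inv().apply(np.array([.50,-.03,.32])-[.5,.3,.32])/.5, (R1.inv()*down(np.radians(92-68))).as_rotvec()/1.5)
E
```

```text
hub [ 0.45880254 -0.37812377  0.062     ] knob [ 0.58302878 -0.38190754  0.097     ] spin [ 0.57341768 -0.01520804  0.074     ]
wp1
off [-0.7311 -0.4415 -0.1493]
turn [ 1.000e-04 -0.000e+00  7.887e-01]
wp2 in wp1 frame [-0.65959795 -0.02303367  0.        ] [0.         0.         0.79121593]
```

Request:
{"op": "carry_out", "data": {"offset": [[-0.73,-0.44,-0.15],[-0.73,-0.44,-0.15],[-0.73,-0.44,-0.15],[-0.73,-0.44,-0.15],[-0.73,-0.44,-0.15],[-0.73,-0.44,-0.15],[-0.73,-0.44,-0.15],[-0.73,-0.44,-0.15]], "turn": [[0,0,0.79],[0,0,0.79],[0,0,0.79],[0,0,0.79],[0,0,0.79],[0,0,0.79],[0,0,0.79],[0,0,0.79]], "hand": 0, "force": 40}}

```text
clock: 1.75
tcp_pos: [0.4805, 0.3243, 0.3153]
orientation: [-2.191, -2.251, -0.001]
contact_force: [0.2, 0.1, 0.3]
grip_width: 0.0857
```

```bash
python3 - <<'E'
from h import *
o=r.get_obs();print(o['tcp_pos'],o['joints'],o['clock'])
goto([.50,-.03,.32],down(np.radians(24)))
E
```

```text
[0.48054488 0.32430284 0.3153456 ] [-1.01332736  0.26718521  0.38731785  1.72564189 -0.10894964  1.16911562
 -0.56866364] 1.75
off [-0.7094  0.0197 -0.0098]
turn [-0.00e+00 -6.00e-04  7.86e-01]
```

Request:
{"op": "carry_out", "data": {"offset": [[-0.7,0.02,-0.01],[-0.7,0.02,-0.01],[-0.7,0.02,-0.01],[-0.7,0.02,-0.01],[-0.7,0.02,-0.01],[-0.7,0.02,-0.01],[-0.7,0.02,-0.01],[-0.7,0.02,-0.01]], "turn": [[0,0,0.79],[0,0,0.79],[0,0,0.79],[0,0,0.79],[0,0,0.79],[0,0,0.79],[0,0,0.79],[0,0,0.79]]}}

```text
clock: 2.55
tcp_pos: [0.5007, -0.0315, 0.3206]
orientation: [3.077, 0.626, 0.003]
contact_force: [-0.5, 0.4, -0.1]
grip_width: 0.0854
```

```bash
python3 - <<'E'
from h import *
o=r.get_obs();print(o['tcp_pos'],o['joints'],o['clock'])
d=grab('wrist','w1.png');R=Ro.from_rotvec(o['orientation'])
c=-d['R'].T@d['t'];print('cam',c,R.inv().apply(c-o['tcp_pos']),R.inv().as_matrix()@d['R'].T)
print([(a['score'],w(d,a['xyz'])) for a in look_for('spindle_seat','wrist')])
print(proj(d,[.573,-.015,.074]))
E
```

```text
[ 0.50072647 -0.03148861  0.32057141] [-0.73651706  0.12400371  0.75297373  1.9042849  -0.09160967  1.14626502
 -1.11913302] 2.55
cam [ 0.56211713 -0.00498828  0.44954049] [ 0.06702793 -0.00016509 -0.12888495] [[-1.59672221e-03 -9.63569226e-01 -2.67454289e-01]
 [ 9.99998591e-01 -1.67732604e-03  7.29089034e-05]
 [-5.18860820e-04 -2.67453796e-01  9.63570546e-01]]
[(0.63, array([ 0.57600299, -0.01470136,  0.05399831]))]
[283.46443307 123.60080959]
```

View pics/w1.png

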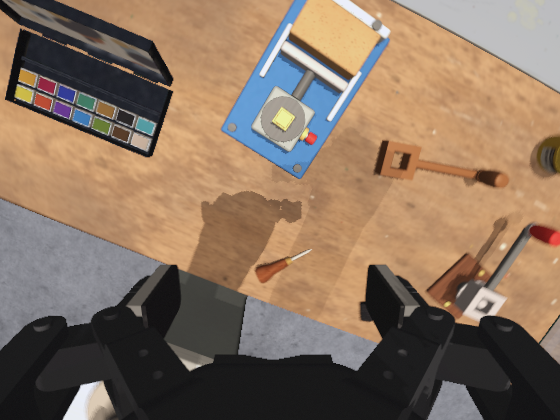

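The wrist view shows the jig with its brass spindle at (283,119), the plunger at (310,137), and the key hub at (480,300) with its knob at (545,235).

```bash
python3 - <<'E'
from h import *
im=cv2.imread('pics/w1.png');d=grab('wrist')
c=im[85:155,245:325];cv2.imwrite('pics/c1.png',cv2.resize(c,None,fx=8,fy=8,interpolation=cv2.INTER_CUBIC))
h=cv2.cvtColor(im,cv2.COLOR_BGR2HSV)
m=((h[...,0]>20)&(h[...,0]<38)&(h[...,1]>110)&(h[...,2]>130)).astype(np.uint8);mm=m*0;mm[95:145,262:302]=m[95:145,262:302]
cn=max(cv2.findContours(mm,cv2.RETR_EXTERNAL,cv2.CHAIN_APPROX_NONE)[0],key=cv2.contourArea)
b=cv2.boxPoints(cv2.minAreaRect(cn));print(b,cv2.contourArea(cn))
P=np.array([onz(d,u,v,.074)[:2] for u,v in b]);print(P.mean(0));E=np.roll(P,-1,0)-P
print(np.linalg.norm(E,axis=1),np.degrees(np.arctan2(E[:,1],E[:,0]))%90)
m=((h[...,0]<5)|(h[...,0]>172))&(h[...,1]>150)&(h[...,2]>100)
print('knob px',np.argwhere(m[:, 515:]).mean(0)+[0,515])
# jig blue base orientation
m=((h[...,0]>100)&(h[...,0]<125)&(h[...,1]>150)&(h[...,2]>90)).astype(np.uint8);m[:,:215]=0
ys,xs=np.nonzero(m);Q=np.array([onz(d,u,v,.012)[:2] for u,v in zip(xs[::5],ys[::5])]).astype(np.float32)
print('blue',cv2.minAreaRect(Q))
goto([.46,-.32,.30],down(-0.03))
E
```

```text
[[275.6     123.20002]
 [278.00003 122.00002]
 [279.00003 124.00002]
 [276.6     125.20002]] 1.0
[ 5.69945969e-01 -5.51230269e-04]
[0.00306056 0.00250848 0.00306496 0.0025105 ] [49.51109991 51.17095993 49.55109022 51.06914707]
knob px [235.73228346 550.07480315]
blue ((0.6424701809883118, -0.02312316745519638), (0.0, 0.0), 0.0)
off [-0.3178  0.508   0.0391]
turn [-4.000e-04 -2.000e-04  3.009e-01]
```

View pics/c1.png

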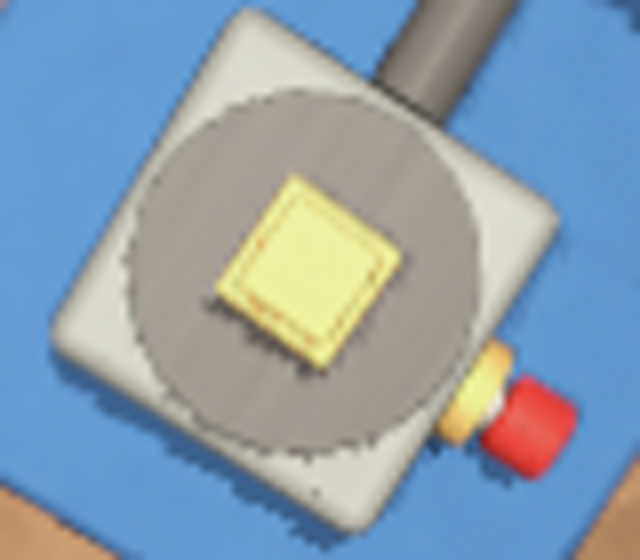

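The crop shows the brass square's corners at crop px (295,175), (403,260), (322,368) and (215,288). The housing corners are at (250,8), (557,222), (357,533) and (52,340).

```bash
python3 - <<'E'
from h import *
d=grab('wrist')
f=lambda u,v:(u/8-.44+245,v/8-.44+85)
for n,z,pts in [('brass',.069,[(295,175),(403,260),(322,368),(215,288)]),('house',.046,[(250,8),(557,222),(357,533),(52,340)])]:
    P=np.array([onz(d,*f(*p),z)[:2] for p in pts]);E=np.roll(P,-1,0)-P;a=np.degrees(np.arctan2(E[:,1],E[:,0]))
    print(n,P.mean(0),np.linalg.norm(E,axis=1),a,a%90)
print('collar',onz(d,*f(304.5,271),.052))
E
```

```text
brass [ 0.57763383 -0.00235954] [0.01964739 0.01916098 0.01930133 0.01948816] [-102.75336921  166.78475946   78.21686269  -12.18191946] [77.24663079 76.78475946 78.21686269 77.81808054]
house [ 0.57753708 -0.00243144] [0.05634551 0.05591241 0.05599807 0.05732096] [-99.17732321 171.50629955  82.25857543  -8.14560077] [80.82267679 81.50629955 82.25857543 81.85439923]
collar [ 0.57834312 -0.00193642  0.052     ]
```

Request:
{"op": "carry_out", "data": {"offset": [[-0.3,0.5,0.04],[-0.3,0.5,0.04],[-0.3,0.5,0.04],[-0.3,0.5,0.04],[-0.3,0.5,0.04],[-0.3,0.5,0.04],[-0.3,0.5,0.04],[-0.3,0.5,0.04]], "turn": [[0,0,0.3],[0,0,0.3],[0,0,0.3],[0,0,0.3],[0,0,0.3],[0,0,0.3],[0,0,0.3],[0,0,0.3]]}}

```text
clock: 3.55
tcp_pos: [0.466, -0.3125, 0.2991]
orientation: [-3.141, 0.046, 0.002]
contact_force: [0.7, 0.3, 0.6]
grip_width: 0.085
```

```bash
python3 - <<'E'
from h import *
o=r.get_obs();print(o['tcp_pos'],o['joints'],o['clock'])
d=grab('wrist','w2.png')
p=proj(d,[.459,-.378,.062]).astype(int);print(p,proj(d,[.583,-.382,.097]))
im=cv2.imread('pics/w2.png');y0,x0=max(p[1]-160,0),max(p[0]-80,0);print(x0,y0)
c=im[y0:y0+200,x0:x0+160];cv2.imwrite('pics/c2.png',cv2.resize(c,None,fx=3,fy=3,interpolation=cv2.INTER_CUBIC))
h=cv2.cvtColor(im,cv2.COLOR_BGR2HSV)
m=((h[...,0]<5)|(h[...,0]>172))&(h[...,1]>150)&(h[...,2]>80)
n,l,s,ce=cv2.connectedComponentsWithStats(m.astype(np.uint8));print(s[1:][s[1:,4]>30],ce[1:][s[1:,4]>30])
E
```

```text
[ 0.46599783 -0.31248533  0.29911845] [-0.23885813  0.32787199  0.91642724  1.80983704 -0.28419124  1.14428353
 -0.82846129] 3.55
[327 191] [339.47750171  74.39211979]
247 31
[[327  62  25  25 452]
 [ 56  99  14  12 141]] [[339.34513274  73.70132743]
 [ 62.21276596 104.78014184]]
```

View pics/c2.png

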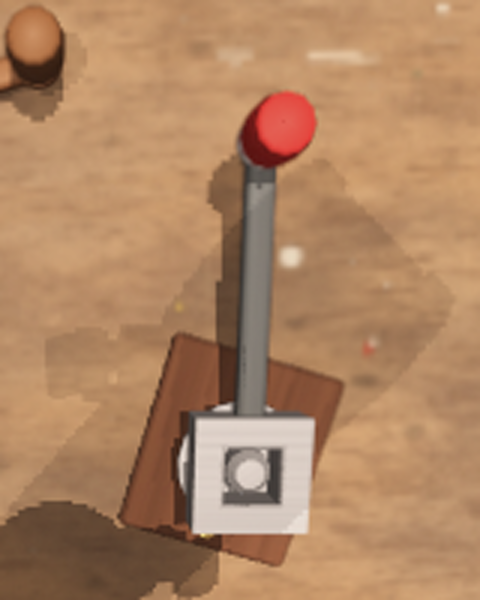

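```bash
cat > m2.py <<'E'
from h import *
o=r.get_obs();d=grab('wrist','w3.png');im=cv2.imread('pics/w3.png')
R=Ro.from_rotvec(o['orientation'])
print(o['tcp_pos'],o['clock'],'camoff',R.inv().apply(-d['R'].T@d['t']-o['tcp_pos']))
M=np.array([[-1.59672221e-03,-9.63569226e-01,-2.67454289e-01],[9.99998591e-01,-1.67732604e-03,7.29e-05],[-5.1886e-04,-2.67453796e-01,9.63570546e-01]])
e=dict(d);R1=Ro.from_rotvec([3.077,.626,.003]).as_matrix();e['R']=(R1@M).T;e['t']=-e['R']@np.array([.56211713,-.00498828,.44954049])
f=lambda u,v:(u/8-.44+245,v/8-.44+85)
for n,z,pts in [('brass',.069,[(295,175),(403,260),(322,368),(215,288)]),('house',.046,[(250,8),(557,222),(357,533),(52,340)])]:
    P=np.array([onz(e,*f(*p),z)[:2] for p in pts]);E=np.roll(P,-1,0)-P;a=np.degrees(np.arctan2(E[:,1],E[:,0]))
    print(n,P.mean(0),a%90)
h=cv2.cvtColor(im,cv2.COLOR_BGR2HSV)
m=((h[...,0]<5)|(h[...,0]>172))&(h[...,1]>150)&(h[...,2]>80)
n,l,s,ce=cv2.connectedComponentsWithStats(m.astype(np.uint8))
for i in range(1,n):
    if s[i,4]>100: print('red',s[i],ce[i])
m=((h[...,1]<45)&(h[...,2]>165)).astype(np.uint8)
n,l,s,ce=cv2.connectedComponentsWithStats(m)
p=proj(d,[.459,-.378,.062])
i=min([i for i in range(1,n) if s[i,4]>300],key=lambda i:np.linalg.norm(ce[i]-p))
cn=max(cv2.findContours((l==i).astype(np.uint8),cv2.RETR_EXTERNAL,cv2.CHAIN_APPROX_NONE)[0],key=cv2.contourArea)
b=cv2.boxPoints(cv2.minAreaRect(cn));P=np.array([onz(d,u,v,.062)[:2] for u,v in b]);E=np.roll(P,-1,0)-P
print('hub box',b,P.mean(0),np.linalg.norm(E,axis=1),np.degrees(np.arctan2(E[:,1],E[:,0]))%90)
E
python3 m2.py
```

```text
[ 0.46662611 -0.31122303  0.29914691] 3.6 camoff [ 0.0670601   0.00014516 -0.12889181]
brass [ 0.5781813  -0.01257382] [76.11120375 75.63982056 77.07777245 76.67971876]
house [ 0.57812782 -0.01268683] [79.69115764 80.35568733 81.11561638 80.72107704]
red [329  63  25  25 451] [341.15077605  74.58093126]
red [ 57  99  14  12 138] [ 63.65942029 104.87681159]
hub box [[313. 171.]
 [352. 171.]
 [352. 209.]
 [313. 209.]] [ 0.46099997 -0.38206836] [0.04565723 0.04590638 0.04714459 0.04572882] [88.51520069  2.11582189 88.38363721  0.26426735]
```

```bash
python3 - <<'E'
from h import *
d=grab('wrist')
for z in (.092,.086):
    k=onz(d,341.15,74.58,z);v=k[:2]-[.461,-.382];print(k,np.linalg.norm(v),np.degrees(np.arctan2(v[1],v[0])))
o=r.get_obs();print(o['tcp_pos'])
psi=np.arctan2(v[1],v[0])
goto([.461,-.382,.12],down(psi));goto([.461,-.382,.036+.017],down(psi))
E
```

```text
[ 0.58483518 -0.38231512  0.092     ] 0.1238355819431772 -0.14579952206072574
[ 0.5857428  -0.38355798  0.086     ] 0.12475252843963906 -0.7155593291936312
[ 0.46699594 -0.31048762  0.29935817]
off [-0.0082  0.1437  0.3585]
turn [-0.0008  0.     -0.009 ]
off [-0.0082  0.1439  0.4925]
turn [-0.0008  0.     -0.009 ]
```

Request:
{"op": "carry_out", "data": {"offset": [[-0.008,0.144,0.15],[-0.008,0.144,0.25],[-0.008,0.144,0.3],[-0.008,0.144,0.34],[-0.008,0.144,0.36],[-0.008,0.144,0.36],[-0.008,0.144,0.36],[-0.008,0.144,0.36]], "turn": [[0,0,-0.009],[0,0,-0.009],[0,0,-0.009],[0,0,-0.009],[0,0,-0.009],[0,0,-0.009],[0,0,-0.009],[0,0,-0.009]]}}

```text
clock: 4.5
tcp_pos: [0.4612, -0.3849, 0.122]
orientation: [3.14, -0.025, 0.005]
contact_force: [-0.1, -0.8, -0.2]
grip_width: 0.0857
```

```bash
python3 - <<'E'
from h import *
o=r.get_obs();print(o['tcp_pos'],o['clock'])
d=grab('wrist','w4.png');psi=-.01
for n,x in [('hub corners',[(23,23),(23,-23),(-23,-23),(-23,23)]),]:
    print([proj(d,[.461+a/1e3,-.382+b/1e3,.062]).round(1).tolist() for a,b in x])
print(proj(d,[.586,-.383,.097]))
goto([.461,-.382,.052],down(psi))
E
```

```text
[ 0.46115869 -0.38487459  0.12196353] 4.5
[[229.7, 203.8], [304.2, 202.5], [303.5, 270.8], [233.6, 272.0]]
[262.8496252   -6.43460697]
off [-0.0005 -0.006   0.1396]
turn [ 0.001  -0.0022 -0.0043]
```

View pics/w4.png

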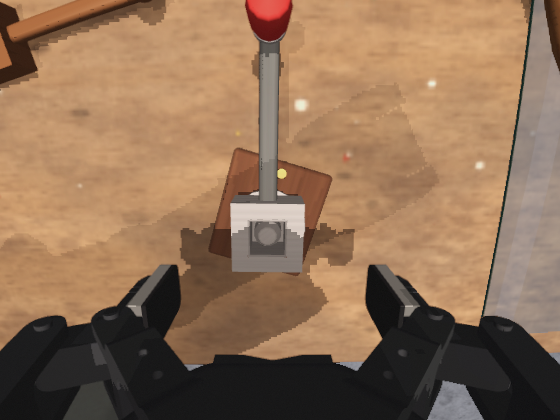

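The close view shows the hub at (231–305, 204–271), within 1 px of my prediction, with the fingers straddling it.

Request:
{"op": "carry_out", "data": {"offset": [[0,-0.005,0.04],[0,-0.005,0.08],[0,-0.005,0.11],[0,-0.005,0.125],[0,-0.005,0.135],[0,-0.005,0.14],[0,-0.005,0.14],[0,-0.005,0.14]], "turn": [[0,0,-0.004],[0,0,-0.004],[0,0,-0.004],[0,0,-0.004],[0,0,-0.004],[0,0,-0.004],[0,0,-0.004],[0,0,-0.004]]}}

```text
clock: 5.35
tcp_pos: [0.4597, -0.3825, 0.0501]
orientation: [3.141, -0.019, 0.001]
contact_force: [-0.4, 0.4, 0.4]
grip_width: 0.0858
```

Request:
{"op": "carry_out", "data": {"offset": [[0,0,0],[0,0,0],[0,0,0],[0,0,0],[0,0,0],[0,0,0],[0,0,0],[0,0,0]], "turn": [[0,0,0],[0,0,0],[0,0,0],[0,0,0],[0,0,0],[0,0,0],[0,0,0],[0,0,0]], "hand": 1, "force": 50}}

```text
clock: 6.15
tcp_pos: [0.4597, -0.3822, 0.05]
orientation: [-3.141, 0.018, -0.001]
contact_force: [-0.4, 2.1, 5.1]
grip_width: 0.0453
```

```bash
python3 - <<'E'
from h import *
o=r.get_obs();print({k:np.round(v,4) for k,v in o.items() if k not in('tau','qvel')})
E
```

```text
{'clock': np.float64(6.15), 'joints': array([ 0.1204,  0.7   ,  0.6486,  1.9162, -0.6202,  0.7346, -0.4495]), 'tcp_pos': array([ 0.4597, -0.3822,  0.05  ]), 'orientation': array([-3.1414e+00,  1.8500e-02, -8.0000e-04]), 'contact_force': array([-0.4179,  2.0821,  5.1306]), 'moment': array([0.37  , 0.1549, 0.0161]), 'grip_width': np.float64(0.0453)}
```

Request:
{"op": "carry_out", "data": {"offset": [[0,0,-0.02],[0,0,-0.05],[0,0,-0.1],[0,0,-0.16],[0,0,-0.22],[0,0,-0.25],[0,0,-0.25],[0,0,-0.25]], "turn": [[0,0,0],[0,0,0],[0,0,0],[0,0,0],[0,0,0],[0,0,0],[0,0,0],[0,0,0]]}}

```text
clock: 6.95
tcp_pos: [0.4593, -0.3815, 0.1739]
orientation: [-3.141, 0.018, 0.001]
contact_force: [0.1, 0.6, -4.6]
grip_width: 0.0453
```

```bash
python3 - <<'E'
from h import *
o=r.get_obs();print({k:np.round(v,4) for k,v in o.items() if k not in('tau','qvel')})
grab('wrist','w5.png')
goto([.578-.07,-.0126-.10,.19],down(np.radians(-13.6)))
goto([.578,-.0126,.15],down(np.radians(-13.6)))
E
```

```text
{'clock': np.float64(6.95), 'joints': array([ 0.0103,  0.5403,  0.7964,  1.8537, -0.4705,  0.9473, -0.563 ]), 'tcp_pos': array([ 0.4593, -0.3815,  0.1739]), 'orientation': array([-3.1406e+00,  1.7800e-02,  9.0000e-04]), 'contact_force': array([ 0.0829,  0.5518, -4.5589]), 'moment': array([ 0.0104,  0.0784, -0.0092]), 'grip_width': np.float64(0.0453)}
off [ 0.0919 -0.5385 -0.0328]
turn [-0.0008  0.0013  0.1507]
off [ 0.2297 -0.7399  0.0473]
turn [-0.0008  0.0013  0.1507]
```

View pics/w5.png

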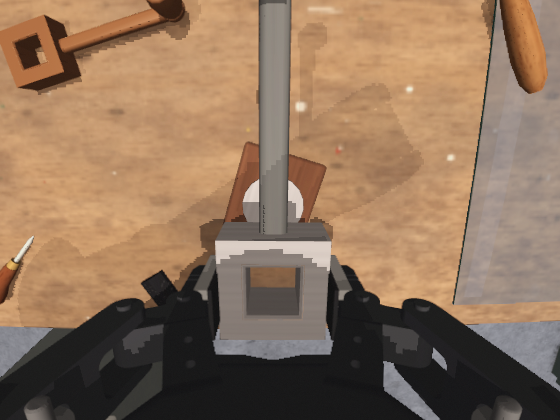

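The hub is held squarely, with its top face at about (217–331, 241–339). The bench shows through the hole.

```bash
python3 - <<'E'
from h import *
o=r.get_obs();d=grab('wrist');R=Ro.from_rotvec(o['orientation'])
for z in (.010,.012,.014):
    P=np.array([R.inv().apply(onz(d,u,v,o['tcp_pos'][2]+z)-o['tcp_pos']) for u,v in [(217,241),(331,241),(328,339),(219,339)]])*1e3
    print(P.mean(0).round(2),P[:,:2].round(1).tolist())
E
```

```text
[  0.2    0.56 -10.  ] [[23.5, -22.3], [23.4, 23.6], [-23.1, 24.7], [-23.0, -23.9]]
[  1.32   0.55 -12.  ] [[24.2, -21.9], [24.2, 23.2], [-21.6, 24.3], [-21.5, -23.5]]
[  2.45   0.54 -14.01] [[24.9, -21.5], [24.9, 22.8], [-20.0, 23.9], [-20.0, -23.0]]
```

Request:
{"op": "carry_out", "data": {"offset": [[0.115,-0.37,0.0],[0.115,-0.37,0.0],[0.115,-0.37,0.0],[0.115,-0.37,0.0],[0.21,-0.6,0.0],[0.22,-0.7,0.02],[0.23,-0.74,0.04],[0.23,-0.74,0.05]], "turn": [[0,0,0.08],[0,0,0.08],[0,0,0.08],[0,0,0.08],[0,0,0.15],[0,0,0.15],[0,0,0.15],[0,0,0.15]]}}

```text
clock: 7.85
tcp_pos: [0.579, -0.0108, 0.1485]
orientation: [3.12, -0.369, -0.001]
contact_force: [1.3, -0.5, -3.3]
grip_width: 0.045
```

Request:
{"op": "carry_out", "data": {"offset": [[0,0,0],[0,0,0],[0,0,0],[0,0,0]], "turn": [[0,0,0],[0,0,0],[0,0,0],[0,0,0]]}}

```text
clock: 8.25
tcp_pos: [0.5784, -0.0154, 0.1496]
orientation: [3.118, -0.375, -0.0]
contact_force: [-0.2, -1.1, -3.5]
grip_width: 0.0448
```

```bash
python3 - <<'E'
from h import *
o=r.get_obs();print(o['tcp_pos'],o['orientation'],o['clock'])
d=grab('wrist','w6.png')
im=cv2.imread('pics/w6.png')[190:370,180:400];cv2.imwrite('pics/c6.png',cv2.resize(im,None,fx=3,fy=3,interpolation=cv2.INTER_CUBIC))
np.savez('d6.npz',**{k:d[k] for k in('fx','fy','cx','cy','k1','R','t')},p=o['tcp_pos'],q=o['orientation'])
E
```

```text
[ 0.57837083 -0.01537795  0.14956095] [ 3.11844948e+00 -3.75293462e-01 -4.11105101e-04] 8.25
```

View pics/c6.png

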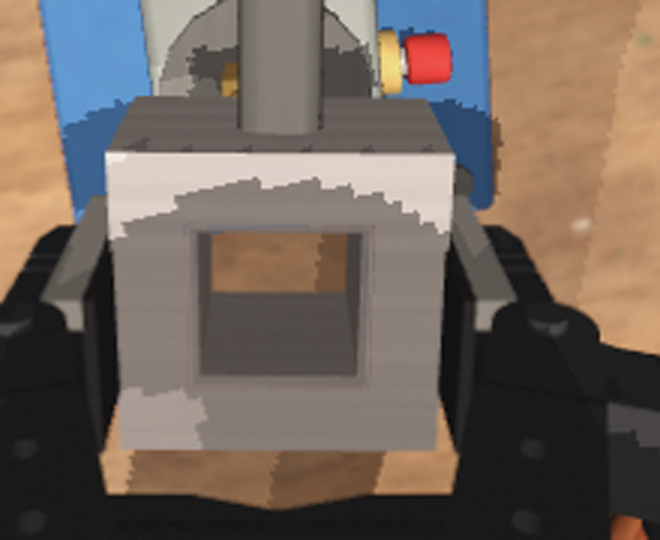

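The key covers most of the spindle. The housing edges are visible at crop x≈150 and 378, and the brass edge left of the arm at crop x≈222.

```bash
python3 - <<'E'
from h import *
d={k:v for k,v in np.load('d6.npz').items()}
S=np.array([.5782,-.0126]);cr=lambda X:((proj(d,X)-[180,190]+.5)*3-.5).round(1).tolist()
def sq(a,h,z): 
    c,s=np.cos(a),np.sin(a);return [cr([S[0]+c*x-s*y,S[1]+s*x+c*y,z]) for x,y in [(h,h),(h,-h),(-h,-h),(-h,h)]]
print('house',sq(np.radians(-9.5),.03,.046));print('brass69',sq(np.radians(-13.6),.01,.069));print('lead',sq(np.radians(-13.6),.00775,.074))
print('collar L/R',cr([S[0]+.027*np.sin(.235),S[1]+.027*np.cos(.235),.052]),cr([S[0]-.027*np.sin(.235),S[1]-.027*np.cos(.235),.052]))
goto([S[0],S[1],.15],down(np.radians(-13.6)))
E
```

```text
house [[137.8, -15.9], [378.2, -34.0], [388.8, 190.5], [163.8, 206.4]]
brass69 [[222.4, 77.0], [309.1, 76.7], [308.7, 158.2], [224.1, 158.5]]
lead [[231.3, 92.5], [299.8, 92.2], [299.7, 156.7], [232.4, 156.9]]
collar L/R [159.3, 97.8] [374.5, 96.5]
off [-0.0018 -0.005  -0.0006]
turn [ 0.0002  0.     -0.0014]
```

Request:
{"op": "carry_out", "data": {"offset": [[-0.05,-0.1,0],[-0.05,-0.1,0],[-0.05,-0.1,0],[-0.05,-0.1,0],[-0.05,-0.1,0],[-0.05,-0.1,0],[-0.05,-0.1,0]], "turn": [[0,0,0],[0,0,0],[0,0,0],[0,0,0],[0,0,0],[0,0,0],[0,0,0]]}}

```text
clock: 9.0
tcp_pos: [0.5664, 0.04, 0.1497]
orientation: [3.119, -0.373, 0.0]
contact_force: [-0.4, 0.7, -2.9]
grip_width: 0.045
```

```bash
python3 - <<'E'
from h import *
o=r.get_obs();print(o['tcp_pos'],o['orientation'],o['clock'])
d=grab('wrist','w7.png')
c=proj(d,[.578,-.0126,.069]).astype(int)-[50,40];c=np.maximum(c,0);print(c)
im=cv2.imread('pics/w7.png')[c[1]:c[1]+80,c[0]:c[0]+100];cv2.imwrite('pics/c7.png',cv2.resize(im,None,fx=6,fy=6,interpolation=cv2.INTER_CUBIC))
np.savez('d7.npz',**{k:d[k] for k in('fx','fy','cx','cy','k1','R','t')},p=o['tcp_pos'],q=o['orientation'])
E
```

```text
[0.56640102 0.03997354 0.14970996] [ 3.11918967e+00 -3.73294659e-01  3.87625359e-04] 9.0
[293 154]
```

View pics/c7.png

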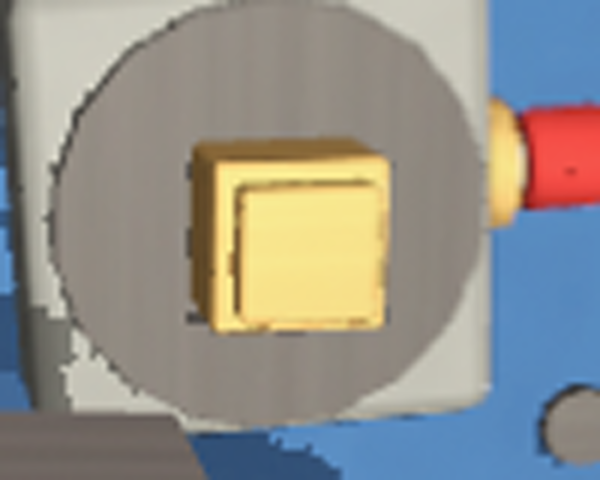

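This view shows the brass square cleanly. Its z=69 mm face has corners at crop px (213,158), (390,157), (385,329) and (215,332).

```bash
python3 - <<'E'
from h import *
d={k:v for k,v in np.load('d7.npz').items()}
P=np.array([onz(d,(u+.5)/6-.5+293,(v+.5)/6-.5+154,.069)[:2] for u,v in [(213,158),(390,157),(386,329),(215,332)]])
E=np.roll(P,-1,0)-P;print(P.mean(0),np.linalg.norm(E,axis=1),np.degrees(np.arctan2(E[:,1],E[:,0]))%90)
c=np.array([onz(d,(u+.5)/6-.5+293,(v+.5)/6-.5+154,.052)[:2] for u,v in [(50,212),(486,212)]]);print('collar L/R mid',c.mean(0),np.linalg.norm(c[1]-c[0]))
S=P.mean(0);psi=np.radians(-13.6);R=down(psi)
T=S-R.apply([.0013,.0003,0])[:2];print('target tcp',T)
goto([*T,.15],R);goto([*T,.052+.014],R)
E
```

```text
[ 0.57817557 -0.01243097] [0.0199644  0.01995506 0.01975328 0.02016549] [76.73393719 78.97078529 77.3177561  79.5507714 ]
collar L/R mid [ 0.57885728 -0.01225991] 0.053553427526852715
target tcp [ 0.57698257 -0.0118337 ]
off [ 0.0452  0.0961 -0.0006]
turn [ 0.     -0.0001 -0.0003]
off [0.0451 0.0961 0.1674]
turn [ 0.     -0.0001 -0.0003]
```

Request:
{"op": "carry_out", "data": {"offset": [[0.045,0.096,0],[0.045,0.096,0.0],[0.045,0.096,0.0],[0.045,0.096,0.04],[0.045,0.096,0.07],[0.045,0.096,0.09],[0.045,0.096,0.1],[0.045,0.096,0.1]], "turn": [[0,0,-0.008],[0,0,-0.008],[0,0,-0.008],[0,0,-0.008],[0,0,-0.008],[0,0,-0.008],[0,0,-0.008],[0,0,-0.008]]}}

```text
clock: 9.85
tcp_pos: [0.5765, -0.0108, 0.0989]
orientation: [3.121, -0.352, -0.002]
contact_force: [0.2, 0.6, -3.2]
grip_width: 0.0452
```

```bash
python3 - <<'E'
from h import *
o=r.get_obs();print(o['tcp_pos'],o['orientation'],o['clock'],o['contact_force'])
goto([.577,-.0118,.0665],down(np.radians(-12.9)))
E
```

```text
[ 0.57649893 -0.01076652  0.09893861] [ 3.12148758e+00 -3.51641105e-01 -2.03822814e-03] 9.85 [ 0.2284052   0.61620264 -3.15616662]
off [0.0015 0.0018 0.0649]
turn [0.0003 0.0008 0.0005]
```

Request:
{"op": "carry_out", "data": {"offset": [[0.0015,0.002,0.01],[0.0015,0.002,0.02],[0.0015,0.002,0.03],[0.0015,0.002,0.038],[0.0015,0.002,0.045],[0.0015,0.002,0.052],[0.0015,0.002,0.058],[0.0015,0.002,0.062]], "turn": [[0,0,0],[0,0,0],[0,0,0],[0,0,0],[0,0,0],[0,0,0],[0,0,0],[0,0,0]]}}

```text
clock: 10.65
tcp_pos: [0.5773, -0.0122, 0.0683]
orientation: [-3.122, 0.352, 0.0]
contact_force: [-0.5, -0.3, -2.9]
grip_width: 0.0453
```

```bash
python3 - <<'E'
from h import *
o=r.get_obs();print(o['tcp_pos'],o['orientation'],o['clock'],o['contact_force'],o['moment'])
goto([.577,-.0118,.0665],down(np.radians(-12.9)))
E
```

```text
[ 0.57733946 -0.0121617   0.0683286 ] [-3.12177403e+00  3.52300286e-01  2.84706076e-04] 10.65 [-0.4982512  -0.33558486 -2.87629237] [0.06375747 0.03092789 0.04754895]
off [-0.0008 -0.0006  0.0037]
turn [0.     0.0001 0.0003]
```

Request:
{"op": "carry_out", "data": {"offset": [[0,0,0.002],[0,0,0.004],[0,0,0.006],[0,0,0.006],[0,0,0.006]], "turn": [[0,0,0],[0,0,0],[0,0,0],[0,0,0],[0,0,0]]}}

```text
clock: 11.15
tcp_pos: [0.5775, -0.0122, 0.066]
orientation: [-3.121, 0.352, -0.0]
contact_force: [-1.5, 1.0, 2.4]
grip_width: 0.0452
```

Request:
{"op": "carry_out", "data": {"offset": [[0,0,0],[0,0,0],[0,0,0],[0,0,0],[0,0,0],[0,0,0],[0,0,0],[0,0,0]], "turn": [[0,0,0],[0,0,0],[0,0,0],[0,0,0],[0,0,0],[0,0,0],[0,0,0],[0,0,0]], "hand": 0}}

```text
clock: 11.95
tcp_pos: [0.5774, -0.0122, 0.0656]
orientation: [-3.122, 0.352, -0.0]
contact_force: [0.3, -1.1, -0.3]
grip_width: 0.0858
```

Request:
{"op": "carry_out", "data": {"offset": [[0,0,-0.03],[0,0,-0.06],[0,0,-0.12],[0,0,-0.18],[0,0,-0.2],[0,0,-0.2],[0,0,-0.2],[0,0,-0.2]], "turn": [[0,0,0],[0,0,0],[0,0,0],[0,0,0],[0,0,0],[0,0,0],[0,0,0],[0,0,0]]}}

```text
clock: 12.75
tcp_pos: [0.5766, -0.0119, 0.1646]
orientation: [3.122, -0.352, -0.003]
contact_force: [-0.0, -0.3, -0.8]
grip_width: 0.0849
```

```bash
python3 - <<'E'
from h import *
o=r.get_obs();print(o['tcp_pos'],o['orientation'],o['clock'],o['grip_width'],o['joints'].round(2))
d=grab('wrist','w8.png');im=cv2.imread('pics/w8.png')
S=[.5782,-.0124];psi=np.radians(-12.9);k=[S[0]+.125*np.cos(psi),S[1]+.125*np.sin(psi)]
print('pred knob top/bot',proj(d,[*k,.113]),proj(d,[*k,.073]))
c,s=np.cos(psi)*.023,np.sin(psi)*.023
print('pred hubtop',[proj(d,[S[0]+c*x-s*y,S[1]+s*x+c*y,.078]).round(1).tolist() for x,y in [(1,1),(1,-1),(-1,-1),(-1,1)]])
E
```

```text
[ 0.57657674 -0.01190193  0.16455025] [ 3.12155747e+00 -3.51840338e-01 -3.10425851e-03] 12.75 0.08492920617003161 [-0.72  0.55  0.87  1.91 -0.52  0.93 -1.39]
pred knob top/bot [272.03973855   9.88260954] [272.10094063  32.48870013]
pred hubtop [[239.3, 191.4], [305.3, 191.3], [303.6, 252.7], [241.2, 252.8]]
```

View pics/w8.png

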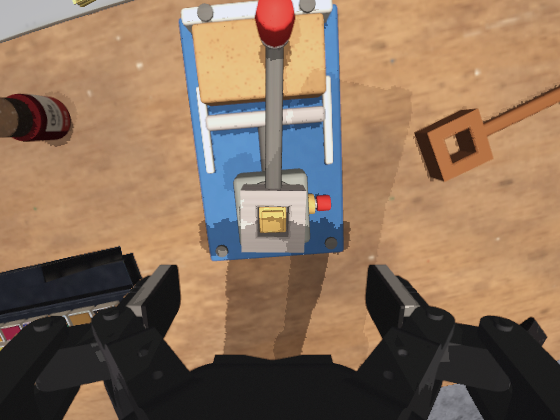

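The key sits on the spindle: the hub at (240–306, 191–252) matches the seated prediction. The knob is at about (275,15). Next I turn the wrist half a turn so that it can follow the swing.

```bash
python3 - <<'E'
from h import *
goto([.6995,-.0424,.175],down(np.radians(-13+68)))
E
```

```text
off [ 0.2531  0.0045 -0.0215]
turn [-4.000e-04  1.400e-03 -7.897e-01]
```

Request:
{"op": "carry_out", "data": {"offset": [[0.1,0.0,-0.02],[0.2,0.0,-0.02],[0.25,0.0,-0.02],[0.25,0.0,-0.02],[0.25,0.0,-0.02],[0.25,0.0,-0.02],[0.25,0.0,-0.02],[0.25,0.0,-0.02]], "turn": [[0,0,-0.79],[0,0,-0.79],[0,0,-0.79],[0,0,-0.79],[0,0,-0.79],[0,0,-0.79],[0,0,-0.79],[0,0,-0.79]]}}

```text
clock: 13.6
tcp_pos: [0.6986, -0.0402, 0.1741]
orientation: [-2.781, -1.458, 0.003]
contact_force: [0.5, -1.0, -0.0]
grip_width: 0.0856
```

Request:
{"op": "carry_out", "data": {"offset": [[0,0,0],[0,0,0],[0,0,0],[0,0,0],[0,0,0],[0,0,0],[0,0,0],[0,0,0]], "turn": [[0,0,-0.79],[0,0,-0.79],[0,0,-0.79],[0,0,-0.79],[0,0,-0.79],[0,0,-0.79],[0,0,-0.79],[0,0,-0.79]]}}

```text
clock: 14.4
tcp_pos: [0.6986, -0.0402, 0.1741]
orientation: [-1.492, -2.762, 0.001]
contact_force: [0.7, -0.6, 0.5]
grip_width: 0.085
```

```bash
python3 - <<'E'
from h import *
o=r.get_obs();print(o['tcp_pos'],o['orientation'],o['clock'],o['joints'].round(2))
goto([.6995,-.0424,.165],down(np.radians(166)))
E
```

```text
[ 0.69857876 -0.04017055  0.17412678] [-1.49217816e+00 -2.76217208e+00  1.47721712e-03] 14.4 [-0.18  0.59  0.22  1.56 -0.15  1.01  0.66]
off [-0.0048 -0.0009  0.0182]
turn [-0.0008 -0.0014 -0.4975]
```

Request:
{"op": "carry_out", "data": {"offset": [[-0.005,0,0.0],[-0.005,0,0.0],[-0.005,0,0.0],[-0.005,0,0.0],[-0.005,0,0.0],[-0.005,0,0.0],[-0.005,0,0.0],[-0.005,0,0.0]], "turn": [[0,0,-0.5],[0,0,-0.5],[0,0,-0.5],[0,0,-0.5],[0,0,-0.5],[0,0,-0.5],[0,0,-0.5],[0,0,-0.5]]}}

```text
clock: 15.2
tcp_pos: [0.7004, -0.0422, 0.175]
orientation: [-0.391, -3.116, 0.0]
contact_force: [0.2, -0.5, 1.2]
grip_width: 0.0851
```

```bash
python3 - <<'E'
from h import *
o=r.get_obs();print(o['tcp_pos'],o['orientation'],o['clock'],o['joints'].round(2))
d=grab('wrist','w9.png');im=cv2.imread('pics/w9.png')
h=cv2.cvtColor(im,cv2.COLOR_BGR2HSV)
m=((h[...,0]<5)|(h[...,0]>172))&(h[...,1]>150)&(h[...,2]>80)
n,l,s,ce=cv2.connectedComponentsWithStats(m.astype(np.uint8))
k=[.6995,-.0424];print('pred',proj(d,[*k,.113]),proj(d,[*k,.093]),proj(d,[*k,.073]))
for i in range(1,n):
    if s[i,4]>100: print('red',s[i],ce[i],onz(d,*ce[i],.103))
m=(l==max(range(1,n),key=lambda i:s[i,4]))
# model centroid of silhouette for knob candidates
from scipy.optimize import minimize
S=np.array([.5782,-.0124]);a=np.linspace(0,6.28,40)
def sil(k):
    P=np.array([proj(d,[k[0]+.0108*np.cos(t),k[1]+.0108*np.sin(t),z]) for z in(.073,.113) for t in a]).astype(np.float32)
    M=cv2.moments(cv2.convexHull(P));return np.array([M['m10'],M['m01']])/M['m00']
c=max(((s[i,4],i) for i in range(1,n)))[1]
q=minimize(lambda k:((sil(k)-ce[c])**2).sum(),[.6995,-.0424],method='Nelder-Mead').x
v=q-S;print('knob',q,np.linalg.norm(v),np.degrees(np.arctan2(v[1],v[0])))
E
```

```text
[ 0.70040384 -0.04222612  0.17503857] [-3.90654974e-01 -3.11635041e+00  1.46323662e-04] 15.2 [-0.06  0.58  0.05  1.55 -0.03  1.01  1.32]
pred [272.64921218 237.23177474] [272.65188268 227.75125331] [272.65412    219.78619802]
red [209  53  17  18 250] [217.124  61.656] [ 0.58840229 -0.04786015  0.103     ]
red [ 258  210   33   41 1012] [273.9673913  230.39031621] [ 0.69842443 -0.04120957  0.103     ]
knob [ 0.69993851 -0.04157931] 0.1251866512689281 -13.478851562594574
```

Request:
{"op": "carry_out", "data": {"offset": [[0.001,0,0.05],[0.001,0,0.1],[0.001,0,0.13],[0.001,0,0.15],[0.001,0,0.16],[0.001,0,0.166],[0.001,0,0.166],[0.001,0,0.166]], "turn": [[0,0,0],[0,0,0],[0,0,0],[0,0,0],[0,0,0],[0,0,0],[0,0,0],[0,0,0]]}}

```text
clock: 16.05
tcp_pos: [0.7007, -0.0421, 0.0935]
orientation: [0.386, 3.116, 0.0]
contact_force: [0.6, 0.3, 0.2]
grip_width: 0.0855
```

Request:
{"op": "carry_out", "data": {"offset": [[0,0,0],[0,0,0],[0,0,0],[0,0,0],[0,0,0],[0,0,0],[0,0,0],[0,0,0]], "turn": [[0,0,0],[0,0,0],[0,0,0],[0,0,0],[0,0,0],[0,0,0],[0,0,0],[0,0,0]], "hand": 1, "force": 50}}

```text
clock: 16.85
tcp_pos: [0.7003, -0.042, 0.0927]
orientation: [0.386, 3.118, 0.0]
contact_force: [-0.2, 1.1, -0.1]
grip_width: 0.0207
```

Request:
{"op": "carry_out", "data": {"offset": [[0,0,0],[0,0,0],[0,0,0]], "turn": [[0,0,0],[0,0,0],[0,0,0]]}}

```text
clock: 17.15
tcp_pos: [0.7003, -0.042, 0.0927]
orientation: [0.386, 3.118, 0.0]
contact_force: [0.4, 0.1, 0.3]
grip_width: 0.0211
```

```bash
cat > arc.py <<'E'
import sys
from h import *
S=np.array([.5782,-.0124]);o=r.get_obs();R0=Ro.from_rotvec(o['orientation']);p=o['tcp_pos']
x=R0.as_matrix()[:,0];psi=np.arctan2(x[1],x[0]);v=p[:2]-S;k=np.arctan2(v[1],v[0])
print('tcp',p,'t',o['clock'],'F',o['contact_force'].round(1),'M',o['moment'].round(2),'grip',o['grip_width'].round(4),'psi',np.degrees(psi),'knob yaw',np.degrees(k),'rad',np.linalg.norm(v),'j7',o['joints'][6])
for th in np.radians([float(a) for a in sys.argv[1:]]):
    T=[*(S+.125*np.array([np.cos(k-th),np.sin(k-th)])),p[2]]
    print(np.round(R0.inv().apply(np.array(T)-p)/.5,3).tolist(),round(th/1.5,4))
E
python3 arc.py 5 10 15 20 25 30 35 40
```

```text
Traceback (most recent call last):
  File "arc.py", line 5, in <module>
    print('tcp',p,'t',o['clock'],'F',o['contact_force'].round(1),'M',o['moment'].round(2),'grip',o['grip_width'].round(4),'psi',np.degrees(psi),'knob yaw',np.degrees(k),'rad',np.linalg.norm(v),'j7',o['joints'][6])
                                                                                                 ^^^^^^^^^^^^^^^^^^^^^
AttributeError: 'float' object has no attribute 'round'
```

Request:
{"op": "carry_out", "data": {"offset": [[0.001,-0.022,0],[0.004,-0.043,0],[0.009,-0.065,0],[0.015,-0.086,0],[0.023,-0.106,0],[0.034,-0.125,0],[0.045,-0.143,0],[0.059,-0.161,0]], "turn": [[0,0,0.058],[0,0,0.116],[0,0,0.175],[0,0,0.233],[0,0,0.291],[0,0,0.349],[0,0,0.407],[0,0,0.465]]}}

```text
clock: 17.95
tcp_pos: [0.6519, -0.1127, 0.0927]
orientation: [1.433, 2.796, 0.001]
contact_force: [0.2, 1.3, 0.7]
grip_width: 0.0209
```

```bash
sed -i "s/o\['grip_width'\].round(4)/o['grip_width']/" arc.py; python3 arc.py 5 10 15 20 25 30 35 40
```

```text
tcp [ 0.6518778  -0.11266131  0.09265444] t 17.95 F [0.2 1.3 0.7] M [ 0.32 -0.16 -0.06] grip 0.020887411437973437 psi 125.73206533530244 knob yaw -53.68940729016286 rad 0.12442165941969828 j7 0.8426986250222412
[-0.0, -0.022, -0.0] 0.0582
[0.002, -0.043, -0.0] 0.1164
[0.007, -0.065, -0.0] 0.1745
[0.013, -0.086, -0.0] 0.2327
[0.021, -0.106, -0.0] 0.2909
[0.031, -0.125, -0.0] 0.3491
[0.043, -0.144, -0.0] 0.4072
[0.056, -0.161, -0.0] 0.4654
```

Request:
{"op": "carry_out", "data": {"offset": [[0.0,-0.022,0],[0.002,-0.043,0],[0.007,-0.065,0],[0.013,-0.086,0],[0.021,-0.106,0],[0.031,-0.125,0],[0.043,-0.144,0],[0.056,-0.161,0]], "turn": [[0,0,0.058],[0,0,0.116],[0,0,0.175],[0,0,0.233],[0,0,0.291],[0,0,0.349],[0,0,0.407],[0,0,0.465]]}}

```text
clock: 18.75
tcp_pos: [0.5709, -0.1362, 0.0928]
orientation: [2.301, 2.138, 0.004]
contact_force: [4.3, 3.2, -2.1]
grip_width: 0.0208
```

```bash
python3 arc.py 4 8 12 16 19 21 23 24
```

```text
tcp [ 0.57090052 -0.13619964  0.09275899] t 18.75 F [ 4.3  3.2 -2.1] M [ 0.71 -1.23  0.06] grip 0.020825041688313905 psi 85.80531555110535 knob yaw -93.37436988560921 rad 0.1240146450717274 j7 0.32997321052770334
[-0.002, -0.017, -0.0] 0.0465
[-0.0, -0.035, -0.0] 0.0931
[0.003, -0.052, -0.0] 0.1396
[0.007, -0.069, -0.0] 0.1862
[0.01, -0.082, -0.0] 0.2211
[0.013, -0.09, -0.0] 0.2443
[0.017, -0.098, -0.0] 0.2676
[0.018, -0.102, -0.0] 0.2793
```

Request:
{"op": "carry_out", "data": {"offset": [[0,-0.017,0],[0.0,-0.035,0],[0.003,-0.052,0],[0.007,-0.069,0],[0.01,-0.082,0],[0.013,-0.09,0],[0.017,-0.098,0],[0.018,-0.102,0]], "turn": [[0,0,0.047],[0,0,0.093],[0,0,0.14],[0,0,0.186],[0,0,0.221],[0,0,0.244],[0,0,0.268],[0,0,0.279]]}}

```text
clock: 19.55
tcp_pos: [0.5213, -0.1224, 0.0925]
orientation: [-2.692, -1.618, -0.004]
contact_force: [5.2, 6.2, -4.4]
grip_width: 0.0208
```

```bash
python3 arc.py 2 4 5 6 8
```

```text
tcp [ 0.5212641  -0.12237268  0.09253622] t 19.55 F [ 5.2  6.2 -4.4] M [ 1.12 -1.14 -0.05] grip 0.020780205428037313 psi 62.035213768317725 knob yaw -117.37185414326407 rad 0.12383734069483511 j7 -0.013447165680682655
[-0.002, -0.009, -0.0] 0.0233
[-0.002, -0.017, -0.0] 0.0465
[-0.002, -0.022, -0.0] 0.0582
[-0.001, -0.026, -0.0] 0.0698
[-0.0, -0.035, -0.0] 0.0931
```

Request:
{"op": "carry_out", "data": {"offset": [[-0.001,-0.005,0],[-0.002,-0.009,0],[-0.002,-0.013,0],[-0.002,-0.017,0],[-0.002,-0.017,0]], "turn": [[0,0,0.012],[0,0,0.023],[0,0,0.035],[0,0,0.047],[0,0,0.047]]}}

```text
clock: 20.05
tcp_pos: [0.5136, -0.1185, 0.0926]
orientation: [-2.745, -1.524, -0.005]
contact_force: [2.9, 3.6, -1.4]
grip_width: 0.0205
```

```bash
python3 arc.py -2 2 4
```

```text
tcp [ 0.51362375 -0.11854464  0.0926131 ] t 20.05 F [ 2.9  3.6 -1.4] M [ 0.72 -0.62 -0.13] grip 0.020531290114703872 psi 58.08407667634673 knob yaw -121.31548471825825 rad 0.12424482704187942 j7 -0.07284284134641587
[-0.001, 0.009, -0.0] -0.0233
[-0.001, -0.009, -0.0] 0.0233
[-0.001, -0.017, -0.0] 0.0465
```

Request:
{"op": "carry_out", "data": {"offset": [[0,0,0],[0,0,0],[0,0,0],[0,0,0],[0,0,0],[0,0,0],[0,0,0],[0,0,0]], "turn": [[0,0,0],[0,0,0],[0,0,0],[0,0,0],[0,0,0],[0,0,0],[0,0,0],[0,0,0]], "hand": 0}}

```text
clock: 20.85
tcp_pos: [0.5121, -0.1218, 0.0926]
orientation: [-2.748, -1.522, -0.0]
contact_force: [0.0, 0.4, 0.5]
grip_width: 0.0854
```

Request:
{"op": "carry_out", "data": {"offset": [[0,0,-0.04],[0,0,-0.1],[0,0,-0.2],[0,0,-0.3],[0,0,-0.36],[0,0,-0.36],[0,0,-0.36],[0,0,-0.36]], "turn": [[0,0,0],[0,0,0],[0,0,0],[0,0,0],[0,0,0],[0,0,0],[0,0,0],[0,0,0]]}}

```text
clock: 21.65
tcp_pos: [0.5112, -0.1214, 0.2713]
orientation: [-2.747, -1.521, 0.003]
contact_force: [-1.1, 0.2, 0.2]
grip_width: 0.0857
```

```bash
python3 - <<'E'
from h import *
o=r.get_obs();print(o['tcp_pos'],o['orientation'],o['clock'],o['grip_width'])
d=grab('wrist','w10.png');S=np.array([.5782,-.0124])
def cr(X): return proj(d,X).round(1).tolist()
print('spindle hub top centre',cr([*S,.078]))
im=cv2.imread('pics/w10.png');h=cv2.cvtColor(im,cv2.COLOR_BGR2HSV)
m=((h[...,0]<5)|(h[...,0]>172))&(h[...,1]>150)&(h[...,2]>80)
n,l,s,ce=cv2.connectedComponentsWithStats(m.astype(np.uint8))
for i in range(1,n):
    if s[i,4]>80:
        q=onz(d,*ce[i],.100)[:2]-S;print(s[i],ce[i],np.linalg.norm(q),np.degrees(np.arctan2(q[1],q[0])))
c=np.array(cr([*S,.078])).astype(int);x0=max(c[0]-60,0);y0=max(c[1]-60,0);print(x0,y0)
cv2.imwrite('pics/c10.png',cv2.resize(im[y0:y0+120,x0:x0+130],None,fx=5,fy=5,interpolation=cv2.INTER_CUBIC))
t=grab('top')
for q in ['yellow_pot','red_ink','lino_cutter']: print(q,[(round(a['score'],2),w(t,a['xyz']).round(3).tolist()) for a in look_for(q,'top')][:1])
E
```

```text
[ 0.51120622 -0.12140285  0.27130257] [-2.74712401 -1.52135607  0.00308063] 21.65 0.08572812802567567
spindle hub top centre [272.2, 62.6]
[281 104  14  13 124] [287.81451613 109.75806452] 0.04647551136004534 -104.20152999301972
[263 184  23  26 460] [273.84347826 196.24565217] 0.12480880559658711 -121.37816100903228
212 2
yellow_pot [(0.58, [0.694, -0.394, 0.049])]
red_ink [(0.78, [0.692, 0.163, 0.049])]
lino_cutter []
```

View pics/c10.png

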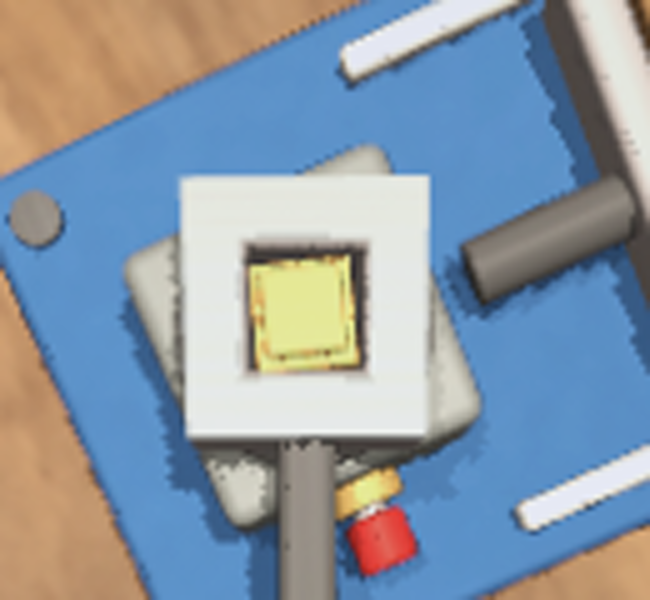

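The final view shows the hub fully down, with the brass turned about 5° counter-clockwise inside the hole. The key is at −121.4°, so the spindle is at about −116°, or 1.86 rad, which is home.

```bash
python3 -c "
from h import *
d=grab('side');print([(a['score'],w(d,a['xyz']).round(3)) for a in look_for('lino_cutter','side')][:1])
print(r.hand_in())"
```

```text
[(0.7, array([ 0.373, -0.089,  0.012]))]
the job is handed in; nothing more can be done
None
```

The key is on the brass spindle, turned home and released. I handed the job in at about 22 s of the 51 s allowed.

**What I did:** I lifted the key off its post by the hub, lowered it onto the spindle until I felt light contact at the collar, and let go. Then I gripped the red knob and swung it about 108° clockwise past the detent.

**Last checks:**
- **Seating:** the hub sits flat and fully down, and the gripper is open and well clear.
- **Turn:** the key points at −121° and the brass at about −116°. That puts the spindle at about 1.86 rad, against a stop at 1.87. The key is within its play on the square.
- **Click:** I did not detect it directly. I infer it from the spindle's measured angle and from the resistance dropping towards the end of the swing.
- **Bystanders:** the pot, ink bottle and lino cutter read within 5 mm of where they started. The lino cutter was missed in the final top view but found in the side view at its starting place.
- **Disagreement:** my first spindle position was about 10 mm off, because I paired a picture with a camera pose taken later. I corrected it before carrying the key over, and a second look agreed to within 1 mm.

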